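# Put the stacked paint pots back in their trays

## Task

The model-maker has piled up the paint pots. Take the two piles apart and stand each of the five pots flat in the dark wooden tray of its own shape and size: the two square ones in the two square trays, the three round ones in the three round trays, larger in larger and smaller in smaller. Keep every pot upright all the way: none may be tipped over.

Things in the scene. Friction and masses are not known exactly. Their poses are not given: they have to be found in the camera images.
- round_tin: The wide round paint tin: plain steel, 60 mm across, 44 mm high in all; its sides are straight up to 41 mm, with a lid 53 mm across on top. At most 0.25 kg. Origin at the centre of its underside, z up. Two piles at the start: each tin stands on the desk, the jar and the bottle stand on the tins, one on each, and the small pot stands on the jar or on the bottle.
- square_tin: The wide square paint tin: plain steel, 58 x 58 mm, 44 mm high in all; its sides are straight up to 41 mm, with a lid 52 x 52 mm on top. At most 0.27 kg. Origin at the centre of its underside, z up, x and y parallel to its sides (a quarter turn makes no difference). One of the two tins at the foot of the piles.
- round_jar: The round jar: grey plastic with a white cap nearly as wide, 42 mm across (cap 40 mm), 46 mm high in all; the body is 32 mm high. Origin at the centre of its underside, z up. Starts on one of the tins.
- square_bottle: The square bottle: grey plastic body 36 x 36 mm and 34 mm high, with a round white cap 31 mm across on top; 46 mm high in all. Origin at the centre of its underside, z up, x and y parallel to its sides (a quarter turn makes no difference). Starts on one of the tins.
- small_pot: The small round pot: grey plastic with a white cap, 26 mm across (cap 25 mm), 40 mm high in all. Origin at the centre of its underside, z up. Starts on top of the jar or of the bottle, its foot about 90 mm above the desk.
- tray_round_tin: The large round tray for the round tin: a dark wooden dish, inside 76 mm across, outside 88 mm, fixed to the desk. Its floor is 6 mm thick and its rim stands 8 mm above that floor (14 mm above the desk); wall 6 mm. Origin at the centre of its underside, on the desk.
- tray_square_tin: The large square tray for the square tin: a dark wooden tray, inside 74 x 74 mm, outside 86 x 86 mm, fixed to the desk. Its floor is 6 mm thick and its rim stands 8 mm above that floor (14 mm above the desk); wall 6 mm. Origin at the centre of its underside, on the desk, x and y parallel to its sides; the tin goes in only when turned to within about 15 degrees of square with it.
- tray_round_jar: The middle-sized round tray for the round jar: a dark wooden dish, inside 58 mm across, outside 70 mm, fixed to the desk. Its floor is 6 mm thick and its rim stands 8 mm above that floor (14 mm above the desk); wall 6 mm. Origin at the centre of its underside, on the desk.
- tray_square_bottle: The small square tray for the square bottle: a dark wooden tray, inside 52 x 52 mm, outside 64 x 64 mm, fixed to the desk. Its floor is 6 mm thick and its rim stands 8 mm above that floor (14 mm above the desk); wall 6 mm. Origin at the centre of its underside, on the desk, x and y parallel to its sides.
- tray_small_pot: The smallest round tray for the small pot: a dark wooden dish, inside 40 mm across, outside 52 mm, fixed to the desk. Its floor is 6 mm thick and its rim stands 8 mm above that floor (14 mm above the desk); wall 6 mm. Origin at the centre of its underside, on the desk.
There are look-alikes about, which are no part of the job. What is shaped like the tray_round_jar but green or red is not meant.

How it is judged (in metres and radians):
At the end, for the whole second after the job is handed in: Each of the five pots stands upright on the floor of its own tray (centre within 12 mm of the tray's centre, underside within 2.5 mm of the tray's floor height, tilt under 0.06 rad) and is at rest (horizontal distance between round_tin and tray_round_tin below 0.012 m and z of round_tin in the frame of tray_round_tin between 0.0035 and 0.0085 m and angle between each of round_tin, square_tin, round_jar, square_bottle, small_pot's own z axis and vertical below 0.06 rad and linear speed of each of round_tin, square_tin, round_jar, square_bottle, small_pot below 0.01 m/s and angular speed of each of round_tin, square_tin, round_jar, square_bottle, small_pot below 0.1 rad/s and horizontal distance between square_tin and tray_square_tin below 0.012 m and z of square_tin in the frame of tray_square_tin between 0.0035 and 0.0085 m and horizontal distance between round_jar and tray_round_jar below 0.012 m and z of round_jar in the frame of tray_round_jar between 0.0035 and 0.0085 m and horizontal distance between square_bottle and tray_square_bottle below 0.012 m and z of square_bottle in the frame of tray_square_bottle between 0.0035 and 0.0085 m and horizontal distance between small_pot and tray_small_pot below 0.012 m and z of small_pot in the frame of tray_small_pot between 0.0035 and 0.0085 m); the robot touches nothing.
It fails at once if a pot was tipped over (tilted more than 0.6 rad) (angle between any of round_tin, square_tin, round_jar, square_bottle, small_pot's own z axis and vertical above 0.6 rad).
It also fails if it takes over 125 s, if anything falls off the work surface, if the arm or the gripper's body presses on something with over 40 N, if the wrist force passes 120 N, or if a joint passes its speed limit or range.

## Robot

A 6-joint arm with a two-finger parallel gripper is mounted at the origin on the work surface. World frame = base frame: x ahead of the robot, y to its left, z up, the work surface at z = 0. Lengths are in mm, angles in rad, forces in N, time in s.
With the tool pointing down it reaches from about 275 to 750 mm from the base axis. Payload 10.2 kg.
Tool frame: the origin (TCP) lies at the very end of the fingers, on their centre line; the grasp point (between the pads) lies robot.grip_depth behind it (robot.grip_depth is the distance from the TCP to the grasp point, in mm); z points along the fingers, y is the line along which they close (so a half turn about z gives the same grasp; the last joint's range is limited). The gripper opens to 85 mm and grips with 20 to 120 N. Pads are 22 mm wide; open, the fingers measure 114 mm over their backs; the gripper's body (76 mm by 85 mm) begins 54 mm behind the grasp point. The pads swing forward as they close: fully open they stand 13 mm farther back than shut.
Start: joints at [-1.481, 0.313, 1.498, -0, 1.331, -0.223], TCP at [161.542, -499.535, 231.294] pointing down, gripper open.
Joint ranges: [-2.94, 2.94], [-0.97, 2.17], [0.19, 2.56], [-1.23, 4.37], [0.02, 3.11], [-2.88, 2.88]. Speed limits (rad/s): [2.39, 2.39, 3.01, 3.14, 3.14, 3.14].

## Interface

Orientations are given as a unit quaternion [w, x, y, z].
In Python, from station import robot, eyes, finder gives the robot as it stands.
- The arm moves only by the shell command python3 -m creep 'ROWS' [OPENING] [FORCE]. ROWS is JSON, a list of rows, each an object of numbers: "tx", "ty", "tz": the shift along the tool's x, y, z in mm; "rx", "ry", "rz": the turn, a rotation vector about the tool's x, y, z in rad. In form: [{"tx": .., "ty": .., "tz": .., "rx": .., "ry": .., "rz": ..}, ...]. A call has 1 to 20 rows; each row is the pose to reach, as a shift and turn from the pose commanded when the call began, along the tool's axes at that moment; what a row does not reach only later rows make up. A row lasts 1/8 s, in which the tool goes at most 62.5 mm and 10.7 degrees, less where a joint would pass 70% of its speed; a pose out of reach is approached as far as the arm can. A call with a gripper value outside its range is refused whole. OPENING is the finger opening in mm, from 0 to 85.4, set as the call begins (- or left out, the last holds). The fingers move at their own pace and stop on an object; FORCE is the grip in N (left out, the last holds). Time passes only in rows, so rows that repeat a pose let the fingers close. It gives the time, the measured TCP pose, the force, the opening and the grip force at its end, in the units of the state.
- robot.observe(): the state, without advancing time (a new reading comes with each control period).
- eyes.camera(name): name is "side" or "top"; returns the picture (480x640x3 uint8, red, green, blue); there is no depth.
- eyes.calibration(name): a dict with "fx", "fy", "cx", "cy" (pixels), "world_from_camera" (4x4, takes a point from camera to world coordinates). Camera axes: x right, y up, looking along -z (the intrinsics and any distortion apply to the point x, -y, -z); pixel columns grow to the right and rows downward; lengths in mm; the calibration is good to about 2 mm. A picture is of the moment at which its call begins. calibration takes no time and is no camera call.
- robot.job_done(): hands the job in; it is judged then, once.
Trained networks look in the newest picture that a camera, given by its name, has taken for a name from the list of things; names that differ only in an ending like _2 or _b are one class to them, and where a whole thing is asked for, a point or a joint stands for the part that bears it (a point fixed in the world has none). Each returns a list of dicts, best first, with "confidence" (0 to 1); they miss things now and then, are a little off and sometimes report something else, mostly with a low value. They report only what shows in the picture. A call takes as long as a camera call. They do not tell look-alikes from the thing itself.
- finder.outline_of(camera, name): "pixels" (480x640 bool, what is visible of it) and "pixel" ([column, row] in pixels, amid what is visible of it).
The state is a dict: "clock": time; "joints": joint angles; "joint_velocities": joint speeds; "joint_torque": joint torques, N m; "tool_pos": TCP position; "tcp_rot": TCP orientation; "force": force on the tool from outside, world axes, zero at the start; "torque": the same for the moment, N m; "opening": finger opening in mm; "finger_force": force on a finger pad.
Only numpy, scipy, OpenCV 4.12 (cv2) and the standard library are available. Lean on these libraries where they do the work, as an engineer would, in place of code of your own. Each camera call takes 0.05 s, during which the arm holds its last target. There are 200 camera calls.

## Working session

There is one attempt and no reset: what is moved stays moved. The work goes in short steps, Python scripts to look and compute and a shell command to move; the robot and the scene stay as the last step left them, time stands still between calls to the robot, and variables do not carry over. Pictures are saved under pics/ and viewed, at most 14 in all, crops included, and the job is handed in when it is done.

```bash
ls; mkdir -p pics
python3 - <<'E'
from station import robot, eyes, finder
import cv2,numpy as np
print(robot.grip_depth, robot.observe())
for n in ("top","side"):
    im=eyes.camera(n); cv2.imwrite(f"pics/{n}0.png",im[:,:,::-1]); c=eyes.calibration(n); print(n,c)
E
```

```text
pics
18.700000000000003 {'clock': 0.0, 'joints': array([-1.48141795e+00,  3.13438767e-01,  1.49846071e+00,  1.35280988e-05,
        1.33103674e+00, -2.23387942e-01]), 'joint_velocities': array([ 0.00182024, -0.00241642, -0.00061652, -0.00083288, -0.0002758 ,
        0.00043181]), 'joint_torque': array([-1.52388252e-04, -4.12274837e+01, -2.59740651e+01, -1.97266386e-04,
        4.25568302e-03, -3.76480671e-05]), 'tool_pos': array([ 161.51084201, -499.25038936,  230.73194357]), 'tcp_rot': array([-6.69835247e-04,  9.87797081e-01,  1.55744902e-01,  5.15337133e-05]), 'force': array([ 0.64788498, -0.63797886,  0.48949006]), 'torque': array([-1.93395347e-02, -2.66205783e-05,  1.74758801e-03]), 'finger_force': 0.0, 'opening': 85.14447720026627}
top {'fx': 450.00604103390003, 'fy': 450.00604103390003, 'cx': 314.27953232759734, 'cy': 242.39040662758543, 'world_from_camera': array([[-3.61147601e-02,  9.75677149e-01, -2.16217078e-01,
         3.99429192e+02],
       [-9.99323005e-01, -3.67779164e-02,  9.57084471e-04,
        -7.75021463e+00],
       [-7.01820816e-03,  2.16105265e-01,  9.76344846e-01,
         9.80722223e+02],
       [ 0.00000000e+00,  0.00000000e+00,  0.00000000e+00,
         1.00000000e+00]])}
side {'fx': 471.4841041951347, 'fy': 471.4841041951347, 'cx': 321.06684235632, 'cy': 234.14502796957365, 'world_from_camera': array([[ 9.23647622e-01,  2.01807867e-01, -3.25804628e-01,
         2.69539719e+02],
       [-3.83198660e-01,  4.73410626e-01, -7.93121154e-01,
        -7.68032544e+02],
       [-5.81871549e-03,  8.57412365e-01,  5.14597103e-01,
         5.91751476e+02],
       [ 0.00000000e+00,  0.00000000e+00,  0.00000000e+00,
         1.00000000e+00]])}
```

View pics/top0.png

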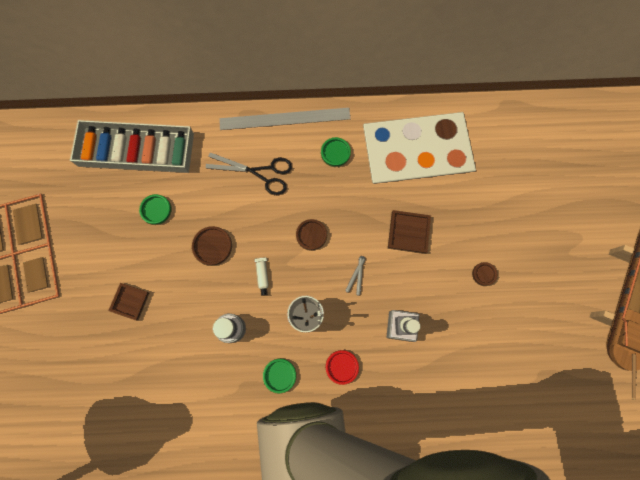

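View pics/side0.png

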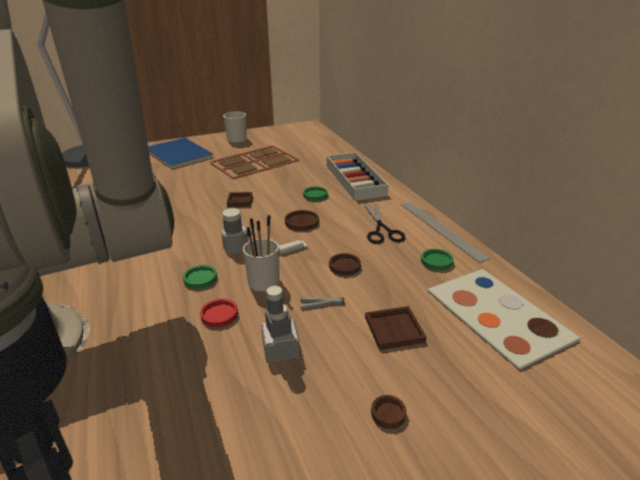

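The top picture shows the round tin with the jar at about (228,328) and the square tin with bottle and small pot at about (405,325). A brush cup stands between them at (305,313). The dark trays are at (212,246), (312,235), (410,232), (130,302) and (485,274), and the side view agrees.

```bash
cat > h.py <<'E'
from station import robot, eyes, finder
import cv2,numpy as np
from scipy.optimize import minimize
def proj(n,P):
    c=eyes.calibration(n); W=np.linalg.inv(c["world_from_camera"])
    q=(W[:3,:3]@np.asarray(P,float).T).T+W[:3,3]
    return np.c_[c["cx"]+c["fx"]*q[:,0]/-q[:,2], c["cy"]-c["fy"]*q[:,1]/-q[:,2]]
def ray(n,px,z):
    c=eyes.calibration(n);M=c["world_from_camera"]
    d=M[:3,:3]@[(px[0]-c["cx"])/c["fx"],-(px[1]-c["cy"])/c["fy"],-1]
    o=M[:3,3]; return (o+d*(z-o[2])/d[2])[:2]
t=np.linspace(0,2*np.pi,48,endpoint=False)
C=np.c_[np.cos(t),np.sin(t)]; S=np.array([[1,1],[-1,1],[-1,-1],[1,-1]])
# stack of (shape,halfwidth,z0,z1)
SH=dict(round_tin=[(C,30,0,41),(C,26.5,41,44)],square_tin=[(S,29,0,41),(S,26,41,44)],
 round_jar=[(C,21,0,32),(C,20,32,46)],square_bottle=[(S,18,0,34),(C,15.5,34,46)],small_pot=[(C,13,0,40)],
 tray_round_tin=[(C,44,0,14)],tray_square_tin=[(S,43,0,14)],tray_round_jar=[(C,35,0,14)],tray_square_bottle=[(S,32,0,14)],tray_small_pot=[(C,26,0,14)])
def sil(n,name,x,y,yaw,z,k=4):
    m=np.zeros((480*k,640*k),np.uint8); R=np.array([[np.cos(yaw),np.sin(yaw)],[-np.sin(yaw),np.cos(yaw)]])
    for s,h,a,b in SH[name]:
        q=(s*h)@R+[x,y]; P=np.r_[np.c_[q,np.full(len(q),z+a)],np.c_[q,np.full(len(q),z+b)]]
        cv2.fillConvexPoly(m,cv2.convexHull(np.round((proj(n,P)+.5)*k).astype(np.int32)),1)
    return cv2.resize(m.astype(np.float32),(640,480),interpolation=cv2.INTER_AREA)
def fit(name,masks,z,x0,above=()):
    sq=SH[name][0][0] is S
    def cost(p):
        c=0
        for n,m in masks.items():
            s=sil(n,name,p[0],p[1],p[2]/40 if sq else 0,z); 
            for a in above: s=s*(1-sil(n,*a))
            c+=1-np.minimum(s,m).sum()/np.maximum(s,m).sum()
        return c/len(masks)
    best=None
    for yaw in ([0,.4,.8,1.2] if sq else [0]):
        r=minimize(cost,[*x0,yaw*40],method="Nelder-Mead",options=dict(initial_simplex=np.array([x0[0],x0[1],yaw*40])+np.array([[0,0,0],[12,0,0],[0,12,0],[0,0,10]]),xatol=.2,fatol=1e-4))
        if best is None or r.fun<best.fun: best=r
    p=best.x; return p[0],p[1],(p[2]/40+np.pi/4)%(np.pi/2)-np.pi/4 if sq else 0.,best.fun
def find(n,name,near=None,tol=40,zc=0):
    L=finder.outline_of(n,name)
    for d in L:
        if near is None or np.hypot(*(np.array(d["pixel"])-near))<tol: return d
def go(x,y,z,yaw=None):
    "yaw: world direction (rad) of closing line; prints shift"
    s=robot.observe(); w,a,b,c=s["tcp_rot"]
    from scipy.spatial.transform import Rotation as Ro
    R=Ro.from_quat([a,b,c,w]).as_matrix(); d=R.T@(np.array([x,y,z])-s["tool_pos"])
    yc=np.arctan2(R[1,1],R[0,1]); rz=0
    if yaw is not None: rz=-((yaw-yc+np.pi/2)%np.pi-np.pi/2)
    print("go",np.round([x,y,z],1),"t",np.round(d,1),"rz",round(rz,3),"j6",s["joints"][5].round(2),"yawc",yc.round(3))
E
python3 - <<'E'
from h import *
for n in ("top","side"): eyes.camera(n)
px=dict(tray_round_tin=(212,246),tray_square_tin=(410,232),tray_round_jar=(312,235),tray_square_bottle=(130,302),tray_small_pot=(485,274),
 small_pot=(411,326),square_bottle=(405,325),square_tin=(404,326),round_jar=(227,327),round_tin=(230,330))
Z=dict(small_pot=90,square_bottle=44,round_jar=44)
H=dict(small_pot=130,square_bottle=80,square_tin=44,round_jar=90,round_tin=40)
res={}
for k,p in px.items():
    z=Z.get(k,0); x0=ray("top",p,H.get(k,14)); M={}
    for n in ("top","side"):
        d=find(n,k,proj(n,[[*x0,z+20 if k in H else 10]])[0],30)
        if d is not None: M[n]=d["pixels"].astype(np.float32); print(k,n,d["confidence"],int(d["pixels"].sum()))
        else: print(k,n,"MISS")
    ab=[(a,*res[a][:3],Z.get(a,0)) for a in dict(square_bottle=["small_pot"],square_tin=["small_pot","square_bottle"],round_tin=["round_jar"]).get(k,[])]
    if not M: continue
    for ms in [M]+[{n:m} for n,m in M.items()]:
        r=fit(k,ms,z,x0,ab); print("  ",list(ms),np.round(r,3))
        if ms is M: res[k]=r
import json; json.dump(res,open("res.json","w"))
E
```

```text
tray_round_tin top 0.95 1301
tray_round_tin side 0.8 616
   ['top', 'side'] [6.18186e+02 2.18219e+02 0.00000e+00 6.60000e-02]
   ['top'] [6.17084e+02 2.18871e+02 0.00000e+00 3.00000e-02]
   ['side'] [6.20465e+02 2.17255e+02 0.00000e+00 5.50000e-02]
tray_square_tin top 0.55 1637
tray_square_tin side 0.68 1956
   ['top', 'side'] [ 6.34294e+02 -2.20692e+02 -1.72000e-01  7.40000e-02]
   ['top'] [ 6.31562e+02 -2.20337e+02 -1.77000e-01  4.70000e-02]
   ['side'] [ 6.36662e+02 -2.20701e+02 -1.83000e-01  3.10000e-02]
tray_round_jar top 0.74 738
tray_round_jar side 0.83 594
   ['top', 'side'] [ 6.36765e+02 -2.75500e+00  0.00000e+00  1.03000e-01]
   ['top'] [ 6.344e+02 -1.572e+00  0.000e+00  9.000e-02]
   ['side'] [ 6.38482e+02 -2.98400e+00  0.00000e+00  7.20000e-02]
tray_square_bottle top 0.69 974
tray_square_bottle side 0.9 298
   ['top', 'side'] [ 5.01222e+02  3.96189e+02 -3.71000e-01  1.39000e-01]
   ['top'] [ 5.00371e+02  3.96553e+02 -3.59000e-01  3.50000e-02]
   ['side'] [ 5.04668e+02  3.94560e+02 -2.44000e-01  1.78000e-01]
tray_small_pot top 0.97 480
tray_small_pot side 0.66 969
   ['top
[... 828 characters left out ...]
array([x0[0],x0[1],yaw*40])+np.array([[0,0,0],[12,0,0],[0,12,0],[0,0,10]]),xatol=.2,fatol=1e-4))
    res = _minimize_neldermead(fun, x0, args, callback, bounds=bounds,
                               **options)
    fxcc = func(xcc)
    fx = function(np.copy(x), *(wrapper_args + args))
  File "h.py", line 29, in cost
    s=sil(n,name,p[0],p[1],p[2]/40 if sq else 0,z);
  File "h.py", line 22, in sil
    cv2.fillConvexPoly(m,cv2.convexHull(np.round((proj(n,P)+.5)*k).astype(np.int32)),1)
                                                  ~~~~^^^^^
  File "h.py", line 5, in proj
    c=eyes.calibration(n); W=np.linalg.inv(c["world_from_camera"])
ValueError: time passes only in moves, steps and waits
```

```bash
python3 - <<'E'
s=open('h.py').read()
s=s.replace('def proj(n,P):\n    c=eyes.calibration(n)','CAL={n:eyes.calibration(n) for n in ("top","side")}\ndef proj(n,P):\n    c=CAL[n]').replace('    c=eyes.calibration(n);M=','    c=CAL[n];M=')
open('h.py','w').write(s)
E
cat > m.py <<'E'
from h import *
import sys
# args: name x y z [above name x y yaw z]...
def measure(k,x0,z,ab=()):
    M={}
    for n in ("top","side"):
        s=sil(n,k,*x0,0,z)
        for a in ab: s=s*(1-sil(n,*a))
        ys,xs=np.nonzero(s>.5); d=find(n,k,(xs.mean(),ys.mean()),30)
        if d is not None: M[n]=d["pixels"].astype(np.float32)
    out=[]
    for n,m in M.items():
        r=fit(k,{n:m},z,x0,ab); out.append(r); print(k,n,np.round(r,3))
    r=fit(k,M,z,x0,ab); print(k,"both",np.round(r,3)); return r
E
python3 - <<'E'
from m import *
for n in ("top","side"): eyes.camera(n)
sp=("small_pot",423.5,-186.5,0,90)
b=measure("square_bottle",(426,-185),44,[sp])
measure("square_tin",(426,-185),0,[sp,("square_bottle",*b[:3],44)])
x0=ray("top",(227,327),90)
b=measure("round_jar",x0,44); measure("round_tin",b[:2],0,[("round_jar",*b[:3],44)])
go(424,-186.5,200,0.0); go(424,-186.5,101,0)
E
```

```text
square_bottle top [ 4.26690e+02 -1.85087e+02  3.70000e-02  1.77000e-01]
square_bottle side [ 4.31054e+02 -1.83938e+02 -3.30000e-02  1.25000e-01]
square_bottle both [ 4.28043e+02 -1.85224e+02  1.01000e-01  2.09000e-01]
square_tin top [ 4.26416e+02 -1.86191e+02 -1.69000e-01  1.59000e-01]
square_tin side [ 4.31260e+02 -1.85476e+02 -1.86000e-01  1.18000e-01]
square_tin both [ 4.27241e+02 -1.85950e+02 -1.45000e-01  2.03000e-01]
round_jar top [4.33825e+02 1.76280e+02 0.00000e+00 5.90000e-02]
round_jar side [4.38506e+02 1.75059e+02 0.00000e+00 1.18000e-01]
round_jar both [4.35328e+02 1.76077e+02 0.00000e+00 1.59000e-01]
round_tin top [4.35342e+02 1.73848e+02 0.00000e+00 2.01000e-01]
round_tin side [4.38823e+02 1.76481e+02 0.00000e+00 1.87000e-01]
round_tin both [4.35868e+02 1.74398e+02 0.00000e+00 2.13000e-01]
go [ 424.  -186.5  200. ] t [ 346.1 -217.1   31.3] rz -1.258 j6 -0.22 yawc -1.258
go [ 424.  -186.5  101. ] t [ 346.1 -217.1  130.3] rz -1.258 j6 -0.22 yawc -1.258
```

```bash
python3 -m creep '[{"tx":43,"ty":-27,"tz":4,"rz":0.04},{"tx":86,"ty":-54,"tz":8,"rz":0.08},{"tx":130,"ty":-81,"tz":12,"rz":0.12},{"tx":173,"ty":-108,"tz":16,"rz":0.16},{"tx":216,"ty":-136,"tz":20,"rz":0.2},{"tx":260,"ty":-163,"tz":24,"rz":0.24},{"tx":303,"ty":-190,"tz":28,"rz":0.28},{"tx":346,"ty":-217,"tz":31,"rz":0.313},{"tx":346,"ty":-217,"tz":31,"rz":0.313},{"tx":346,"ty":-217,"tz":31,"rz":0.313}]' 60 20; python3 -c "
from h import *
go(424,-186.5,102,np.pi/2)"
```

```text
go [ 424.  -186.5  102. ] t [ 346.1 -217.1  129.3] rz 0.313 j6 -0.22 yawc -1.258$[0]: bad value
```

```bash
python3 -m creep '[{"tx":43,"ty":-27,"tz":4,"rx":0,"ry":0,"rz":0.04},{"tx":86,"ty":-54,"tz":8,"rx":0,"ry":0,"rz":0.08},{"tx":130,"ty":-81,"tz":12,"rx":0,"ry":0,"rz":0.12},{"tx":173,"ty":-108,"tz":16,"rx":0,"ry":0,"rz":0.16},{"tx":216,"ty":-136,"tz":20,"rx":0,"ry":0,"rz":0.2},{"tx":260,"ty":-163,"tz":24,"rx":0,"ry":0,"rz":0.24},{"tx":303,"ty":-190,"tz":28,"rx":0,"ry":0,"rz":0.28},{"tx":346,"ty":-217,"tz":31,"rx":0,"ry":0,"rz":0.313},{"tx":346,"ty":-217,"tz":31,"rx":0,"ry":0,"rz":0.313},{"tx":346,"ty":-217,"tz":31,"rx":0,"ry":0,"rz":0.313}]' 60 20; python3 -c "
from h import *
go(424,-186.5,102,np.pi/2)"
```

```text
clock: 2.65
tool_pos: [423.8, -186.9, 200.3]
tcp_rot: [0.0, 1.0, 0.0, -0.0]
force: [-0.9, 1.1, 0.4]
opening: 60.2
finger_force: 0.0
go [ 424.  -186.5  102. ] t [ 0.2 -0.4 98.3] rz 0.0 j6 0.9 yawc -1.571
```

```bash
python3 -m creep '[{"tx":0,"ty":0,"tz":20,"rx":0,"ry":0,"rz":0},{"tx":0,"ty":0,"tz":40,"rx":0,"ry":0,"rz":0},{"tx":0,"ty":0,"tz":58,"rx":0,"ry":0,"rz":0},{"tx":0,"ty":0,"tz":58,"rx":0,"ry":0,"rz":0}]'
python3 - <<'E'
from h import *
a=eyes.camera("side")[230:390,200:360]; b=eyes.camera("top")[240:400,330:490]
cv2.imwrite("pics/c1.png",cv2.resize(np.hstack([a,b])[:,:,::-1],(800,400),interpolation=2))
E
```

```text
clock: 3.15
tool_pos: [423.0, -187.3, 141.7]
tcp_rot: [-0.001, 1.0, -0.001, -0.001]
force: [-0.8, 0.3, 0.3]
opening: 60.1
finger_force: 0.0
```

View pics/c1.png

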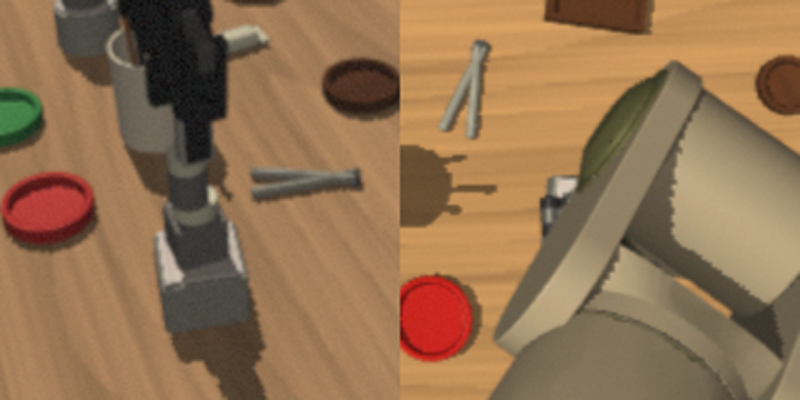

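The pot on the bottle sits between and under the fingers, at crop-left (190,165), so I go down and grip it.

```bash
python3 -m creep '[{"tx":0.5,"ty":0,"tz":10,"rx":0,"ry":0,"rz":0},{"tx":0.5,"ty":0,"tz":20,"rx":0,"ry":0,"rz":0},{"tx":0.5,"ty":0,"tz":30,"rx":0,"ry":0,"rz":0},{"tx":0.5,"ty":0,"tz":38,"rx":0,"ry":0,"rz":0},{"tx":0.5,"ty":0,"tz":38,"rx":0,"ry":0,"rz":0}]'; python3 -m creep '[{"tx":0,"ty":0,"tz":0,"rx":0,"ry":0,"rz":0},{"tx":0,"ty":0,"tz":0,"rx":0,"ry":0,"rz":0},{"tx":0,"ty":0,"tz":0,"rx":0,"ry":0,"rz":0},{"tx":0,"ty":0,"tz":0,"rx":0,"ry":0,"rz":0},{"tx":0,"ty":0,"tz":0,"rx":0,"ry":0,"rz":0},{"tx":0,"ty":0,"tz":0,"rx":0,"ry":0,"rz":0}]' 20 25
```

```text
clock: 3.88
tool_pos: [424.3, -186.4, 103.7]
tcp_rot: [-0.0, 1.0, -0.0, -0.0]
force: [0.9, 0.4, 0.4]
opening: 59.9
finger_force: 0.0
clock: 4.62
tool_pos: [424.7, -186.8, 104.7]
tcp_rot: [0.0, 1.0, -0.0, 0.0]
force: [-0.7, -0.6, 5.2]
opening: 24.7
finger_force: 24.8
```

```bash
python3 -m creep '[{"tx":0,"ty":0,"tz":-15,"rx":0,"ry":0,"rz":0},{"tx":0,"ty":0,"tz":-45,"rx":0,"ry":0,"rz":0},{"tx":0,"ty":0,"tz":-75,"rx":0,"ry":0,"rz":0},{"tx":22,"ty":38,"tz":-75,"rx":0,"ry":0,"rz":0},{"tx":44,"ty":76,"tz":-75,"rx":0,"ry":0,"rz":0},{"tx":66,"ty":114,"tz":-75,"rx":0,"ry":0,"rz":0},{"tx":88,"ty":152,"tz":-75,"rx":0,"ry":0,"rz":0},{"tx":109,"ty":189.5,"tz":-75,"rx":0,"ry":0,"rz":0},{"tx":109,"ty":189.5,"tz":-75,"rx":0,"ry":0,"rz":0},{"tx":109,"ty":189.5,"tz":-40,"rx":0,"ry":0,"rz":0},{"tx":109,"ty":189.5,"tz":0,"rx":0,"ry":0,"rz":0},{"tx":109,"ty":189.5,"tz":35,"rx":0,"ry":0,"rz":0},{"tx":109,"ty":189.5,"tz":52,"rx":0,"ry":0,"rz":0},{"tx":109,"ty":189.5,"tz":52,"rx":0,"ry":0,"rz":0}]'
python3 - <<'E'
from h import *
go(533.8,-376.3,20)
a=eyes.camera("side")[330:470,310:480]; b=eyes.camera("top")[200:340,400:570]
cv2.imwrite("pics/c2.png",cv2.resize(np.hstack([a,b])[:,:,::-1],None,fx=2.3,fy=2.3,interpolation=2))
E
```

```text
clock: 6.38
tool_pos: [533.2, -375.5, 51.9]
tcp_rot: [-0.001, 1.0, 0.0, -0.001]
force: [-0.3, -0.5, 0.0]
opening: 25.0
finger_force: 24.8
go [ 533.8 -376.3   20. ] t [ 0.6  0.8 31.9] rz 0 j6 0.78 yawc -1.571
```

View pics/c2.png

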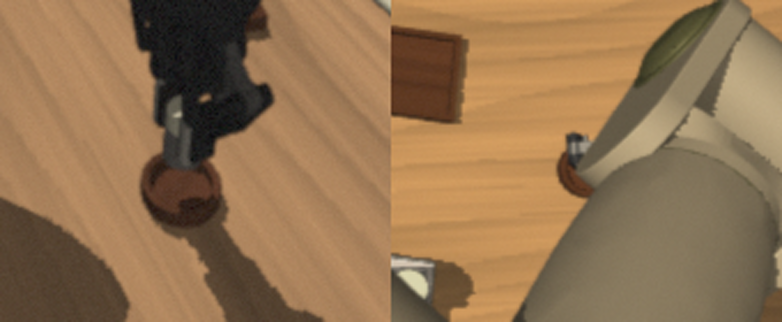

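The pot hangs just above its tray, which is at crop (182,188) in the side view. I lower it.

```bash
python3 -m creep '[{"tx":0.5,"ty":0.5,"tz":10,"rx":0,"ry":0,"rz":0},{"tx":0.5,"ty":0.5,"tz":20,"rx":0,"ry":0,"rz":0},{"tx":0.5,"ty":0.5,"tz":27,"rx":0,"ry":0,"rz":0},{"tx":0.5,"ty":0.5,"tz":29,"rx":0,"ry":0,"rz":0},{"tx":0.5,"ty":0.5,"tz":31,"rx":0,"ry":0,"rz":0},{"tx":0.5,"ty":0.5,"tz":31,"rx":0,"ry":0,"rz":0}]'
```

```text
clock: 7.22
tool_pos: [534.0, -376.7, 21.4]
tcp_rot: [0.0, 1.0, -0.0, 0.0]
force: [0.2, -0.7, -0.3]
opening: 24.3
finger_force: 24.8
```

```bash
python3 -m creep '[{"tx":0,"ty":0,"tz":1,"rx":0,"ry":0,"rz":0},{"tx":0,"ty":0,"tz":1,"rx":0,"ry":0,"rz":0}]'; python3 -m creep '[{"tx":0,"ty":0,"tz":0,"rx":0,"ry":0,"rz":0},{"tx":0,"ty":0,"tz":0,"rx":0,"ry":0,"rz":0},{"tx":0,"ty":0,"tz":0,"rx":0,"ry":0,"rz":0},{"tx":0,"ty":0,"tz":-20,"rx":0,"ry":0,"rz":0},{"tx":0,"ty":0,"tz":-60,"rx":0,"ry":0,"rz":0},{"tx":0,"ty":0,"tz":-120,"rx":0,"ry":0,"rz":0},{"tx":0,"ty":0,"tz":-180,"rx":0,"ry":0,"rz":0},{"tx":0,"ty":0,"tz":-180,"rx":0,"ry":0,"rz":0}]' 70
python3 - <<'E'
from m import *
for n in ("top","side"): eyes.camera(n)
measure("small_pot",(533.8,-376.3),6)
b=measure("square_bottle",(426,-185),44)
measure("square_tin",(426,-185),0,[("square_bottle",*b[:3],44)])
a=eyes.camera("side")[200:480,180:460]; b=eyes.camera("top")[200:480,300:580]
cv2.imwrite("pics/c3.png",cv2.resize(np.hstack([a,b])[:,:,::-1],None,fx=1.4,fy=1.4,interpolation=2))
E
```

```text
clock: 7.48
tool_pos: [534.1, -376.8, 20.8]
tcp_rot: [0.0, 1.0, -0.0, 0.0]
force: [-0.8, 0.6, 2.7]
opening: 24.5
finger_force: 25.0
clock: 8.48
tool_pos: [535.2, -377.8, 207.4]
tcp_rot: [0.004, 1.0, -0.0, 0.004]
force: [-0.2, -0.5, -0.4]
opening: 70.1
finger_force: 0.0
small_pot top [ 5.32411e+02 -3.74714e+02  0.00000e+00  1.53000e-01]
small_pot side [ 5.36246e+02 -3.76965e+02  0.00000e+00  7.20000e-02]
small_pot both [ 5.34889e+02 -3.77567e+02  0.00000e+00  1.76000e-01]
square_bottle top [ 4.26342e+02 -1.84462e+02 -4.10000e-02  7.50000e-02]
square_bottle side [ 4.31021e+02 -1.84018e+02 -1.17000e-01  9.00000e-02]
square_bottle both [ 4.28045e+02 -1.84068e+02 -9.10000e-02  1.38000e-01]
square_tin side [ 4.32145e+02 -1.84436e+02 -2.25000e-01  1.19000e-01]
square_tin both [ 4.32145e+02 -1.84436e+02 -2.25000e-01  1.19000e-01]
```

View pics/c3.png

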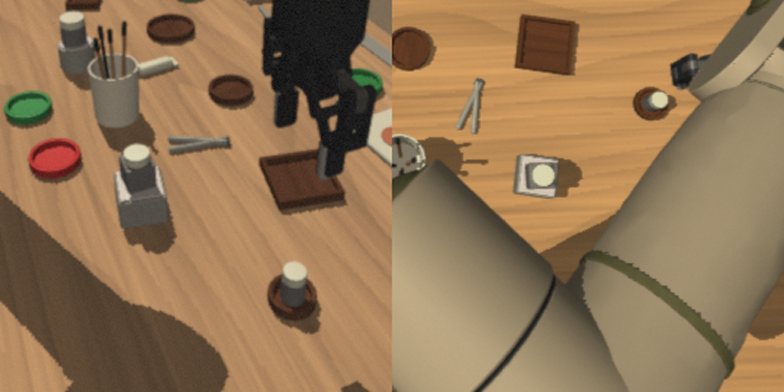

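The small pot stands in its tray, at crop-left (292,285). Averaging the two cameras matches where I released it. The bottle is next.

```bash
python3 -c "
from h import *
go(428.7,-184.2,115,np.pi/2-.08)"
```

```text
go [ 428.7 -184.2  115. ] t [-105.1 -192.3   85. ] rz 0.08 j6 0.78 yawc -1.571
```

```bash
python3 -m creep '[{"tx":-21,"ty":-38,"tz":10,"rx":0,"ry":0,"rz":0.02},{"tx":-42,"ty":-77,"tz":20,"rx":0,"ry":0,"rz":0.04},{"tx":-63,"ty":-115,"tz":30,"rx":0,"ry":0,"rz":0.06},{"tx":-84,"ty":-154,"tz":40,"rx":0,"ry":0,"rz":0.08},{"tx":-105,"ty":-192,"tz":50,"rx":0,"ry":0,"rz":0.08},{"tx":-105,"ty":-192,"tz":60,"rx":0,"ry":0,"rz":0.08},{"tx":-105,"ty":-192,"tz":80,"rx":0,"ry":0,"rz":0.08},{"tx":-105,"ty":-192,"tz":100,"rx":0,"ry":0,"rz":0.08},{"tx":-105,"ty":-192,"tz":120,"rx":0,"ry":0,"rz":0.08},{"tx":-105,"ty":-192,"tz":135,"rx":0,"ry":0,"rz":0.08},{"tx":-105,"ty":-192,"tz":145,"rx":0,"ry":0,"rz":0.08},{"tx":-105,"ty":-192,"tz":145,"rx":0,"ry":0,"rz":0.08}]'; python3 -m creep '[{"tx":0,"ty":0,"tz":0,"rx":0,"ry":0,"rz":0},{"tx":0,"ty":0,"tz":0,"rx":0,"ry":0,"rz":0},{"tx":0,"ty":0,"tz":0,"rx":0,"ry":0,"rz":0},{"tx":0,"ty":0,"tz":0,"rx":0,"ry":0,"rz":0},{"tx":0,"ty":0,"tz":0,"rx":0,"ry":0,"rz":0},{"tx":0,"ty":0,"tz":0,"rx":0,"ry":0,"rz":0}]' 30 25; python3 -c "
from h import *
go(501.8,395.6,220,np.pi/2-.36)
print(ray('top',(305,313),50))"
```

```text
clock: 10.48
tool_pos: [428.9, -184.7, 54.9]
tcp_rot: [-0.0, 0.999, -0.04, -0.0]
force: [-0.4, -0.3, 0.0]
opening: 70.2
finger_force: 0.0
clock: 11.22
tool_pos: [429.3, -184.8, 56.0]
tcp_rot: [0.0, 0.999, -0.04, 0.001]
force: [-1.0, 1.6, 6.1]
opening: 36.4
finger_force: 24.5
go [501.8 395.6 220. ] t [  26.  -584.2 -164.4] rz 0.28 j6 0.99 yawc -1.651
[458.27965157  15.67254039]
```

```bash
python3 -m creep '[{"tx":0,"ty":0,"tz":-15,"rx":0,"ry":0,"rz":0},{"tx":0,"ty":0,"tz":-60,"rx":0,"ry":0,"rz":0},{"tx":0,"ty":0,"tz":-120,"rx":0,"ry":0,"rz":0},{"tx":0,"ty":0,"tz":-180,"rx":0,"ry":0,"rz":0},{"tx":0,"ty":0,"tz":-210,"rx":0,"ry":0,"rz":0},{"tx":3,"ty":-55,"tz":-210,"rx":0,"ry":0,"rz":0.03},{"tx":5,"ty":-110,"tz":-210,"rx":0,"ry":0,"rz":0.06},{"tx":8,"ty":-165,"tz":-210,"rx":0,"ry":0,"rz":0.09},{"tx":10,"ty":-220,"tz":-210,"rx":0,"ry":0,"rz":0.12},{"tx":13,"ty":-275,"tz":-210,"rx":0,"ry":0,"rz":0.15},{"tx":15,"ty":-330,"tz":-210,"rx":0,"ry":0,"rz":0.18},{"tx":18,"ty":-385,"tz":-210,"rx":0,"ry":0,"rz":0.21},{"tx":20,"ty":-440,"tz":-210,"rx":0,"ry":0,"rz":0.24},{"tx":22,"ty":-495,"tz":-210,"rx":0,"ry":0,"rz":0.27},{"tx":24,"ty":-545,"tz":-210,"rx":0,"ry":0,"rz":0.28},{"tx":26,"ty":-584,"tz":-210,"rx":0,"ry":0,"rz":0.28},{"tx":26,"ty":-584,"tz":-210,"rx":0,"ry":0,"rz":0.28},{"tx":26,"ty":-584,"tz":-210,"rx":0,"ry":0,"rz":0.28}]'; python3 -c "
from h import *
go(501.8,395.6,50,np.pi/2-.36)"
```

```text
clock: 13.48
tool_pos: [501.6, 394.8, 265.8]
tcp_rot: [0.0, 0.984, -0.179, 0.0]
force: [-0.2, -0.0, -0.6]
opening: 35.6
finger_force: 24.7
go [501.8 395.6  50. ] t [-1.000e-01 -8.000e-01  2.158e+02] rz -0.0 j6 2.41 yawc -1.931
```

```bash
python3 -m creep '[{"tx":0,"ty":-0.5,"tz":40,"rx":0,"ry":0,"rz":0},{"tx":0,"ty":-0.5,"tz":90,"rx":0,"ry":0,"rz":0},{"tx":0,"ty":-0.5,"tz":140,"rx":0,"ry":0,"rz":0},{"tx":0,"ty":-0.5,"tz":190,"rx":0,"ry":0,"rz":0},{"tx":0,"ty":-0.5,"tz":216,"rx":0,"ry":0,"rz":0},{"tx":0,"ty":-0.5,"tz":216,"rx":0,"ry":0,"rz":0},{"tx":0,"ty":-0.5,"tz":228,"rx":0,"ry":0,"rz":0},{"tx":0,"ty":-0.5,"tz":238,"rx":0,"ry":0,"rz":0},{"tx":0,"ty":-0.5,"tz":243,"rx":0,"ry":0,"rz":0},{"tx":0,"ty":-0.5,"tz":246,"rx":0,"ry":0,"rz":0},{"tx":0,"ty":-0.5,"tz":248,"rx":0,"ry":0,"rz":0},{"tx":0,"ty":-0.5,"tz":248,"rx":0,"ry":0,"rz":0}]'
python3 - <<'E'
from m import *
for n in ("top","side"): eyes.camera(n)
measure("square_bottle",(501.8,395.6),7)
E
```

```text
clock: 14.98
tool_pos: [502.0, 396.0, 18.1]
tcp_rot: [-0.0, 0.984, -0.179, 0.0]
force: [-2.4, -1.0, 4.8]
opening: 36.0
finger_force: 25.1
square_bottle top [ 5.15382e+02  3.65468e+02 -2.65000e-01  9.32000e-01]
square_bottle side [ 5.07072e+02  3.96144e+02 -2.12000e-01  6.32000e-01]
square_bottle both [ 5.04944e+02  3.91977e+02 -1.93000e-01  7.83000e-01]
```

```bash
python3 -m creep '[{"tx":0,"ty":0,"tz":0,"rx":0,"ry":0,"rz":0},{"tx":0,"ty":0,"tz":0,"rx":0,"ry":0,"rz":0},{"tx":0,"ty":0,"tz":0,"rx":0,"ry":0,"rz":0},{"tx":0,"ty":0,"tz":-20,"rx":0,"ry":0,"rz":0},{"tx":0,"ty":0,"tz":-60,"rx":0,"ry":0,"rz":0},{"tx":0,"ty":0,"tz":-120,"rx":0,"ry":0,"rz":0},{"tx":0,"ty":0,"tz":-180,"rx":0,"ry":0,"rz":0},{"tx":0,"ty":0,"tz":-180,"rx":0,"ry":0,"rz":0}]' 75
python3 - <<'E'
from m import *
for n in ("top","side"): eyes.camera(n)
measure("square_bottle",(501.8,395.6),6)
b=measure("round_jar",(436,175.5),44); measure("round_tin",b[:2],0,[("round_jar",*b[:3],44)])
measure("square_tin",(428.7,-184.4),0)
go(436.2,175.6,130,np.pi/2)
E
```

```text
clock: 16.18
tool_pos: [503.4, 396.9, 204.3]
tcp_rot: [-0.004, 0.984, -0.179, 0.004]
force: [-0.2, 0.7, -0.8]
opening: 75.2
finger_force: 0.0
square_bottle top [ 4.98000e+02  3.97754e+02 -2.68000e-01  1.36000e-01]
square_bottle side [ 5.04328e+02  3.98645e+02 -2.56000e-01  1.01000e-01]
square_bottle both [ 5.01875e+02  3.96759e+02 -3.09000e-01  2.06000e-01]
round_jar top [4.33505e+02 1.75838e+02 0.00000e+00 5.30000e-02]
round_jar side [4.38146e+02 1.73883e+02 0.00000e+00 6.10000e-02]
round_jar both [4.34450e+02 1.75758e+02 0.00000e+00 1.29000e-01]
round_tin top [4.34434e+02 1.75758e+02 0.00000e+00 2.06000e-01]
round_tin side [4.39857e+02 1.78514e+02 0.00000e+00 1.79000e-01]
round_tin both [4.35515e+02 1.74731e+02 0.00000e+00 2.29000e-01]
square_tin top [ 4.26182e+02 -1.86175e+02 -1.52000e-01  6.30000e-02]
square_tin side [ 4.31004e+02 -1.86220e+02 -2.12000e-01  6.90000e-02]
square_tin both [ 4.28275e+02 -1.86520e+02 -1.84000e-01  1.07000e-01]
go [436.2 175.6 130. ] t [ 16.3 229.2  67. ] rz -0.36 j6 2.42 yawc -1.931
```

```bash
python3 -m creep '[{"tx":3,"ty":46,"tz":5,"rx":0,"ry":0,"rz":-0.08},{"tx":6,"ty":92,"tz":10,"rx":0,"ry":0,"rz":-0.16},{"tx":10,"ty":138,"tz":15,"rx":0,"ry":0,"rz":-0.24},{"tx":13,"ty":184,"tz":20,"rx":0,"ry":0,"rz":-0.32},{"tx":16,"ty":229.5,"tz":30,"rx":0,"ry":0,"rz":-0.36},{"tx":16,"ty":229.5,"tz":50,"rx":0,"ry":0,"rz":-0.36},{"tx":16,"ty":229.5,"tz":75,"rx":0,"ry":0,"rz":-0.36},{"tx":16,"ty":229.5,"tz":100,"rx":0,"ry":0,"rz":-0.36},{"tx":16,"ty":229.5,"tz":120,"rx":0,"ry":0,"rz":-0.36},{"tx":16,"ty":229.5,"tz":135,"rx":0,"ry":0,"rz":-0.36},{"tx":16,"ty":229.5,"tz":142,"rx":0,"ry":0,"rz":-0.36},{"tx":16,"ty":229.5,"tz":142,"rx":0,"ry":0,"rz":-0.36}]'; python3 -m creep '[{"tx":0,"ty":0,"tz":0,"rx":0,"ry":0,"rz":0},{"tx":0,"ty":0,"tz":0,"rx":0,"ry":0,"rz":0},{"tx":0,"ty":0,"tz":0,"rx":0,"ry":0,"rz":0},{"tx":0,"ty":0,"tz":0,"rx":0,"ry":0,"rz":0},{"tx":0,"ty":0,"tz":0,"rx":0,"ry":0,"rz":0},{"tx":0,"ty":0,"tz":0,"rx":0,"ry":0,"rz":0}]' 35 25; python3 -c "
from h import *
go(636.6,-2.4,130,np.pi/2)"
```

```text
clock: 18.18
tool_pos: [436.0, 175.5, 55.3]
tcp_rot: [0.0, 1.0, -0.0, -0.0]
force: [0.0, -0.6, 0.6]
opening: 74.8
finger_force: 0.0
clock: 18.92
tool_pos: [436.3, 175.6, 56.0]
tcp_rot: [-0.0, 1.0, -0.0, 0.001]
force: [-2.3, 0.6, 5.7]
opening: 41.0
finger_force: 25.1
go [636.6  -2.4 130. ] t [200.4 178.  -73.9] rz -0.0 j6 1.7 yawc -1.571
```

```bash
python3 -m creep '[{"tx":0,"ty":0,"tz":-15,"rx":0,"ry":0,"rz":0},{"tx":0,"ty":0,"tz":-60,"rx":0,"ry":0,"rz":0},{"tx":20,"ty":18,"tz":-100,"rx":0,"ry":0,"rz":0},{"tx":60,"ty":53,"tz":-100,"rx":0,"ry":0,"rz":0},{"tx":100,"ty":89,"tz":-100,"rx":0,"ry":0,"rz":0},{"tx":140,"ty":125,"tz":-100,"rx":0,"ry":0,"rz":0},{"tx":180,"ty":160,"tz":-100,"rx":0,"ry":0,"rz":0},{"tx":200.5,"ty":178,"tz":-90,"rx":0,"ry":0,"rz":0},{"tx":200.5,"ty":178,"tz":-60,"rx":0,"ry":0,"rz":0},{"tx":200.5,"ty":178,"tz":-30,"rx":0,"ry":0,"rz":0},{"tx":200.5,"ty":178,"tz":0,"rx":0,"ry":0,"rz":0},{"tx":200.5,"ty":178,"tz":15,"rx":0,"ry":0,"rz":0},{"tx":200.5,"ty":178,"tz":25,"rx":0,"ry":0,"rz":0},{"tx":200.5,"ty":178,"tz":31,"rx":0,"ry":0,"rz":0},{"tx":200.5,"ty":178,"tz":35,"rx":0,"ry":0,"rz":0},{"tx":200.5,"ty":178,"tz":37,"rx":0,"ry":0,"rz":0},{"tx":200.5,"ty":178,"tz":37,"rx":0,"ry":0,"rz":0}]'
```

```text
clock: 21.05
tool_pos: [636.5, -2.6, 18.5]
tcp_rot: [0.0, 1.0, -0.0, 0.0]
force: [0.1, -0.3, -0.5]
opening: 41.2
finger_force: 25.9
```

```bash
python3 -m creep '[{"tx":0,"ty":0,"tz":1,"rx":0,"ry":0,"rz":0},{"tx":0,"ty":0,"tz":1,"rx":0,"ry":0,"rz":0}]'; python3 -m creep '[{"tx":0,"ty":0,"tz":0,"rx":0,"ry":0,"rz":0},{"tx":0,"ty":0,"tz":0,"rx":0,"ry":0,"rz":0},{"tx":0,"ty":0,"tz":0,"rx":0,"ry":0,"rz":0},{"tx":0,"ty":0,"tz":-20,"rx":0,"ry":0,"rz":0},{"tx":0,"ty":0,"tz":-60,"rx":0,"ry":0,"rz":0},{"tx":0,"ty":0,"tz":-120,"rx":0,"ry":0,"rz":0},{"tx":0,"ty":0,"tz":-160,"rx":0,"ry":0,"rz":0},{"tx":0,"ty":0,"tz":-160,"rx":0,"ry":0,"rz":0}]' 85
python3 - <<'E'
from m import *
for n in ("top","side"): eyes.camera(n)
measure("round_jar",(636.6,-2.4),6); b=measure("round_tin",(436,175),0)
measure("square_tin",(428.7,-184.4),0)
go(436.2,175.6,100,np.pi/2)
E
```

```text
clock: 21.3
tool_pos: [636.6, -2.6, 18.0]
tcp_rot: [0.0, 1.0, -0.0, 0.0]
force: [-1.6, 0.5, 5.2]
opening: 41.0
finger_force: 26.2
clock: 22.3
tool_pos: [637.8, -2.7, 182.5]
tcp_rot: [0.001, 1.0, -0.0, 0.004]
force: [0.3, 0.4, -0.5]
opening: 85.0
finger_force: 0.0
round_jar side [ 6.38948e+02 -2.24100e+00  0.00000e+00  6.40000e-02]
round_jar both [ 6.38948e+02 -2.24100e+00  0.00000e+00  6.40000e-02]
round_tin top [437.135 176.756   0.      0.955]
round_tin side [4.38812e+02 1.73406e+02 0.00000e+00 8.90000e-02]
round_tin both [439.014 174.2     0.      0.522]
square_tin top [ 4.26161e+02 -1.85934e+02 -1.78000e-01  6.60000e-02]
square_tin side [ 4.31159e+02 -1.85945e+02 -1.97000e-01  4.50000e-02]
square_tin both [ 4.28779e+02 -1.86279e+02 -1.83000e-01  1.04000e-01]
go [436.2 175.6 100. ] t [-199.9 -178.    76.9] rz -0.0 j6 1.38 yawc -1.571
```

```bash
python3 -m creep '[{"tx":-40,"ty":-36,"tz":5,"rx":0,"ry":0,"rz":0},{"tx":-80,"ty":-71,"tz":10,"rx":0,"ry":0,"rz":0},{"tx":-120,"ty":-107,"tz":15,"rx":0,"ry":0,"rz":0},{"tx":-160,"ty":-142,"tz":20,"rx":0,"ry":0,"rz":0},{"tx":-199.5,"ty":-177.5,"tz":40,"rx":0,"ry":0,"rz":0},{"tx":-199.5,"ty":-177.5,"tz":70,"rx":0,"ry":0,"rz":0},{"tx":-199.5,"ty":-177.5,"tz":95,"rx":0,"ry":0,"rz":0},{"tx":-199.5,"ty":-177.5,"tz":120,"rx":0,"ry":0,"rz":0},{"tx":-199.5,"ty":-177.5,"tz":140,"rx":0,"ry":0,"rz":0},{"tx":-199.5,"ty":-177.5,"tz":155,"rx":0,"ry":0,"rz":0},{"tx":-199.5,"ty":-177.5,"tz":164,"rx":0,"ry":0,"rz":0},{"tx":-199.5,"ty":-177.5,"tz":167,"rx":0,"ry":0,"rz":0},{"tx":-199.5,"ty":-177.5,"tz":167,"rx":0,"ry":0,"rz":0}]'; python3 -m creep '[{"tx":0,"ty":0,"tz":0,"rx":0,"ry":0,"rz":0},{"tx":0,"ty":0,"tz":0,"rx":0,"ry":0,"rz":0},{"tx":0,"ty":0,"tz":0,"rx":0,"ry":0,"rz":0},{"tx":0,"ty":0,"tz":0,"rx":0,"ry":0,"rz":0},{"tx":0,"ty":0,"tz":0,"rx":0,"ry":0,"rz":0},{"tx":0,"ty":0,"tz":0,"rx":0,"ry":0,"rz":0}]' 50 35; python3 -c "
from h import *
go(618.6,218.0,130,np.pi/2)"
```

```text
clock: 24.32
tool_pos: [437.2, 175.0, 10.5]
tcp_rot: [-0.0, 1.0, -0.0, 0.0]
force: [0.5, 0.9, -0.0]
opening: 84.7
finger_force: 0.0
clock: 25.08
tool_pos: [437.2, 175.0, 11.0]
tcp_rot: [-0.0, 1.0, -0.0, 0.0]
force: [-2.6, -0.6, 5.1]
opening: 58.7
finger_force: 37.1
go [618.6 218.  130. ] t [ 181.5  -43.  -118.9] rz -0.0 j6 1.7 yawc -1.571
```

```bash
python3 -m creep '[{"tx":0,"ty":0,"tz":-15,"rx":0,"ry":0,"rz":0},{"tx":0,"ty":0,"tz":-50,"rx":0,"ry":0,"rz":0},{"tx":15,"ty":-4,"tz":-80,"rx":0,"ry":0,"rz":0},{"tx":55,"ty":-13,"tz":-80,"rx":0,"ry":0,"rz":0},{"tx":95,"ty":-23,"tz":-80,"rx":0,"ry":0,"rz":0},{"tx":135,"ty":-32,"tz":-80,"rx":0,"ry":0,"rz":0},{"tx":170,"ty":-40,"tz":-80,"rx":0,"ry":0,"rz":0},{"tx":181.5,"ty":-43,"tz":-80,"rx":0,"ry":0,"rz":0},{"tx":181.5,"ty":-43,"tz":-55,"rx":0,"ry":0,"rz":0},{"tx":181.5,"ty":-43,"tz":-30,"rx":0,"ry":0,"rz":0},{"tx":181.5,"ty":-43,"tz":-17,"rx":0,"ry":0,"rz":0},{"tx":181.5,"ty":-43,"tz":-10,"rx":0,"ry":0,"rz":0},{"tx":181.5,"ty":-43,"tz":-8,"rx":0,"ry":0,"rz":0},{"tx":181.5,"ty":-43,"tz":-6.5,"rx":0,"ry":0,"rz":0},{"tx":181.5,"ty":-43,"tz":-6.5,"rx":0,"ry":0,"rz":0}]'; python3 -m creep '[{"tx":0,"ty":0,"tz":0.5,"rx":0,"ry":0,"rz":0},{"tx":0,"ty":0,"tz":0.5,"rx":0,"ry":0,"rz":0}]'
```

```text
clock: 26.95
tool_pos: [618.7, 218.0, 17.3]
tcp_rot: [-0.0, 1.0, -0.0, 0.0]
force: [-0.9, -0.5, -2.4]
opening: 58.9
finger_force: 38.8
clock: 27.2
tool_pos: [618.7, 218.0, 17.0]
tcp_rot: [-0.0, 1.0, -0.0, 0.0]
force: [-2.9, -0.9, 3.8]
opening: 59.2
finger_force: 39.2
```

```bash
python3 -m creep '[{"tx":0,"ty":0,"tz":0,"rx":0,"ry":0,"rz":0},{"tx":0,"ty":0,"tz":0,"rx":0,"ry":0,"rz":0},{"tx":0,"ty":0,"tz":0,"rx":0,"ry":0,"rz":0},{"tx":0,"ty":0,"tz":-20,"rx":0,"ry":0,"rz":0},{"tx":0,"ty":0,"tz":-60,"rx":0,"ry":0,"rz":0},{"tx":0,"ty":0,"tz":-120,"rx":0,"ry":0,"rz":0},{"tx":0,"ty":0,"tz":-180,"rx":0,"ry":0,"rz":0},{"tx":0,"ty":0,"tz":-240,"rx":0,"ry":0,"rz":0},{"tx":0,"ty":0,"tz":-240,"rx":0,"ry":0,"rz":0}]' 85
python3 - <<'E'
from m import *
for n in ("top","side"): eyes.camera(n)
measure("round_tin",(618.6,218),6)
measure("square_tin",(428.7,-184.4),0)
go(428.6,-186,257,np.pi/2-.183)
E
```

```text
clock: 28.32
tool_pos: [619.6, 218.3, 263.5]
tcp_rot: [-0.001, 1.0, -0.0, 0.006]
force: [0.1, 0.3, -0.2]
opening: 85.0
finger_force: 0.0
round_tin top [6.17299e+02 2.18996e+02 0.00000e+00 1.19000e-01]
round_tin side [6.21698e+02 2.19035e+02 0.00000e+00 6.70000e-02]
round_tin both [6.19529e+02 2.19555e+02 0.00000e+00 1.24000e-01]
square_tin top [ 4.25890e+02 -1.86413e+02 -1.43000e-01  7.20000e-02]
square_tin side [ 4.31680e+02 -1.85448e+02 -2.00000e-01  5.80000e-02]
square_tin both [ 4.29198e+02 -1.86642e+02 -1.62000e-01  1.17000e-01]
go [ 428.6 -186.   257. ] t [-189.4  403.9   -1.3] rz 0.183 j6 1.73 yawc -1.571
```

```bash
python3 -m creep '[{"tx":-24,"ty":50,"tz":0,"rx":0,"ry":0,"rz":0.02},{"tx":-47,"ty":101,"tz":0,"rx":0,"ry":0,"rz":0.05},{"tx":-71,"ty":151,"tz":0,"rx":0,"ry":0,"rz":0.08},{"tx":-95,"ty":202,"tz":0,"rx":0,"ry":0,"rz":0.11},{"tx":-118,"ty":252,"tz":0,"rx":0,"ry":0,"rz":0.14},{"tx":-142,"ty":303,"tz":0,"rx":0,"ry":0,"rz":0.16},{"tx":-166,"ty":353,"tz":0,"rx":0,"ry":0,"rz":0.183},{"tx":-189.5,"ty":404,"tz":20,"rx":0,"ry":0,"rz":0.183},{"tx":-189.5,"ty":404,"tz":65,"rx":0,"ry":0,"rz":0.183},{"tx":-189.5,"ty":404,"tz":115,"rx":0,"ry":0,"rz":0.183},{"tx":-189.5,"ty":404,"tz":160,"rx":0,"ry":0,"rz":0.183},{"tx":-189.5,"ty":404,"tz":190,"rx":0,"ry":0,"rz":0.183},{"tx":-189.5,"ty":404,"tz":215,"rx":0,"ry":0,"rz":0.183},{"tx":-189.5,"ty":404,"tz":233,"rx":0,"ry":0,"rz":0.183},{"tx":-189.5,"ty":404,"tz":243,"rx":0,"ry":0,"rz":0.183},{"tx":-189.5,"ty":404,"tz":246,"rx":0,"ry":0,"rz":0.183},{"tx":-189.5,"ty":404,"tz":246,"rx":0,"ry":0,"rz":0.183}]'; python3 -m creep '[{"tx":0,"ty":0,"tz":0,"rx":0,"ry":0,"rz":0},{"tx":0,"ty":0,"tz":0,"rx":0,"ry":0,"rz":0},{"tx":0,"ty":0,"tz":0,"rx":0,"ry":0,"rz":0},{"tx":0,"ty":0,"tz":0,"rx":0,"ry":0,"rz":0},{"tx":0,"ty":0,"tz":0,"rx":0,"ry":0,"rz":0},{"tx":0,"ty":0,"tz":0,"rx":0,"ry":0,"rz":0}]' 50 35; python3 -c "
from h import *
go(634.2,-220.5,100,np.pi/2-.178)"
```

```text
clock: 30.75
tool_pos: [429.0, -186.1, 10.6]
tcp_rot: [0.0, 0.996, -0.091, 0.0]
force: [-0.7, -0.5, -0.1]
opening: 84.7
finger_force: 0.0
clock: 31.5
tool_pos: [429.1, -186.2, 10.9]
tcp_rot: [0.0, 0.996, -0.091, 0.0]
force: [-1.5, 0.8, 5.3]
opening: 57.6
finger_force: 38.4
go [ 634.2 -220.5  100. ] t [208.   -3.5 -88.9] rz -0.005 j6 1.09 yawc -1.754
```

```bash
python3 -m creep '[{"tx":0,"ty":0,"tz":-15,"rx":0,"ry":0,"rz":0},{"tx":0,"ty":0,"tz":-50,"rx":0,"ry":0,"rz":0},{"tx":15,"ty":0,"tz":-80,"rx":0,"ry":0,"rz":0},{"tx":60,"ty":-1,"tz":-80,"rx":0,"ry":0,"rz":0},{"tx":105,"ty":-2,"tz":-80,"rx":0,"ry":0,"rz":0},{"tx":150,"ty":-3,"tz":-80,"rx":0,"ry":0,"rz":0},{"tx":190,"ty":-3.5,"tz":-80,"rx":0,"ry":0,"rz":0},{"tx":208,"ty":-3.5,"tz":-80,"rx":0,"ry":0,"rz":0},{"tx":208,"ty":-3.5,"tz":-55,"rx":0,"ry":0,"rz":0},{"tx":208,"ty":-3.5,"tz":-30,"rx":0,"ry":0,"rz":0},{"tx":208,"ty":-3.5,"tz":-17,"rx":0,"ry":0,"rz":0},{"tx":208,"ty":-3.5,"tz":-10,"rx":0,"ry":0,"rz":0},{"tx":208,"ty":-3.5,"tz":-8,"rx":0,"ry":0,"rz":0},{"tx":208,"ty":-3.5,"tz":-6.5,"rx":0,"ry":0,"rz":0},{"tx":208,"ty":-3.5,"tz":-6.5,"rx":0,"ry":0,"rz":0}]'; python3 -m creep '[{"tx":0,"ty":0,"tz":0.5,"rx":0,"ry":0,"rz":0},{"tx":0,"ty":0,"tz":0.5,"rx":0,"ry":0,"rz":0}]'
```

```text
clock: 33.38
tool_pos: [634.2, -220.5, 17.3]
tcp_rot: [0.0, 0.996, -0.091, 0.0]
force: [-1.1, -0.1, -3.3]
opening: 57.2
finger_force: 38.5
clock: 33.62
tool_pos: [634.2, -220.6, 17.0]
tcp_rot: [0.0, 0.996, -0.091, 0.0]
force: [-2.0, 0.4, 3.9]
opening: 57.3
finger_force: 39.0
```

Contact is at the right height. I release, withdraw and check all five.

```bash
python3 -m creep '[{"tx":0,"ty":0,"tz":0,"rx":0,"ry":0,"rz":0},{"tx":0,"ty":0,"tz":0,"rx":0,"ry":0,"rz":0},{"tx":0,"ty":0,"tz":0,"rx":0,"ry":0,"rz":0},{"tx":0,"ty":0,"tz":-20,"rx":0,"ry":0,"rz":0},{"tx":0,"ty":0,"tz":-60,"rx":0,"ry":0,"rz":0},{"tx":0,"ty":0,"tz":-120,"rx":0,"ry":0,"rz":0},{"tx":0,"ty":0,"tz":-180,"rx":0,"ry":0,"rz":0},{"tx":-60,"ty":0,"tz":-240,"rx":0,"ry":0,"rz":0},{"tx":-120,"ty":0,"tz":-240,"rx":0,"ry":0,"rz":0},{"tx":-180,"ty":0,"tz":-240,"rx":0,"ry":0,"rz":0},{"tx":-240,"ty":0,"tz":-240,"rx":0,"ry":0,"rz":0},{"tx":-240,"ty":0,"tz":-240,"rx":0,"ry":0,"rz":0}]' 85
python3 - <<'E'
from m import *
for n in ("top","side"):
    im=eyes.camera(n); cv2.imwrite(f"pics/{n}F.png",im[:,:,::-1])
for k,x in dict(round_tin=(618.6,218),square_tin=(634.2,-220.5),round_jar=(636.6,-2.4),square_bottle=(501.8,395.6),small_pot=(533.8,-376.3)).items():
    try: measure(k,x,6)
    except Exception as e: print(k,e)
E
```

```text
clock: 35.12
tool_pos: [395.6, -175.7, 257.8]
tcp_rot: [0.001, 0.996, -0.092, 0.001]
force: [0.5, 0.0, 0.5]
opening: 84.7
finger_force: 0.0
round_tin top [6.16723e+02 2.18953e+02 0.00000e+00 5.50000e-02]
round_tin side [6.22354e+02 2.20248e+02 0.00000e+00 6.40000e-02]
round_tin both [6.19152e+02 2.18707e+02 0.00000e+00 1.10000e-01]
square_tin top [ 6.31893e+02 -2.20377e+02 -1.82000e-01  9.00000e-02]
square_tin side [ 6.35863e+02 -2.19902e+02 -2.69000e-01  6.80000e-02]
square_tin both [ 6.34169e+02 -2.20327e+02 -2.14000e-01  1.01000e-01]
round_jar top [ 6.33967e+02 -1.71800e+00  0.00000e+00  4.00000e-02]
round_jar side [ 6.39581e+02 -2.18900e+00  0.00000e+00  6.10000e-02]
round_jar both [ 6.366e+02 -2.400e+00  0.000e+00  1.270e-01]
square_bottle top [ 4.98028e+02  3.97755e+02 -2.68000e-01  1.05000e-01]
square_bottle side [ 4.92413e+02  4.12254e+02 -1.89000e-01  8.60000e-01]
square_bottle both [ 4.98078e+02  3.97194e+02 -2.69000e-01  4.86000e-01]
small_pot top [ 5.31747e+02 -3.74582e+02  0.00000e+00  7.60000e-02]
small_pot side [ 5.35607e+02 -3.78095e+02  0.00000e+00  8.00000e-02]
small_pot both [ 5.34342e+02 -3.77499e+02  0.00000e+00  1.80000e-01]
```

View pics/topF.png

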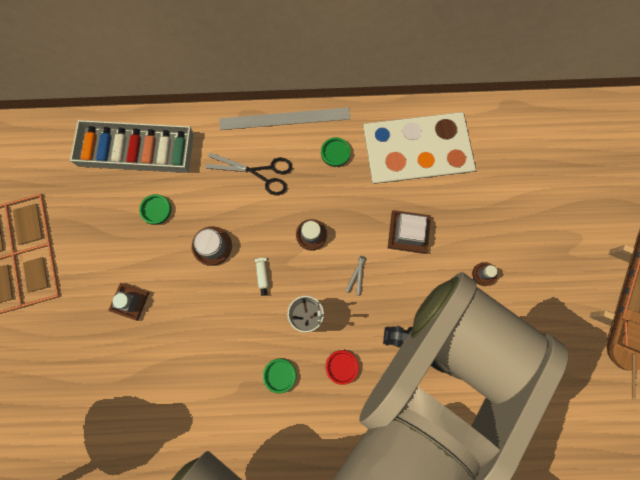

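View pics/sideF.png

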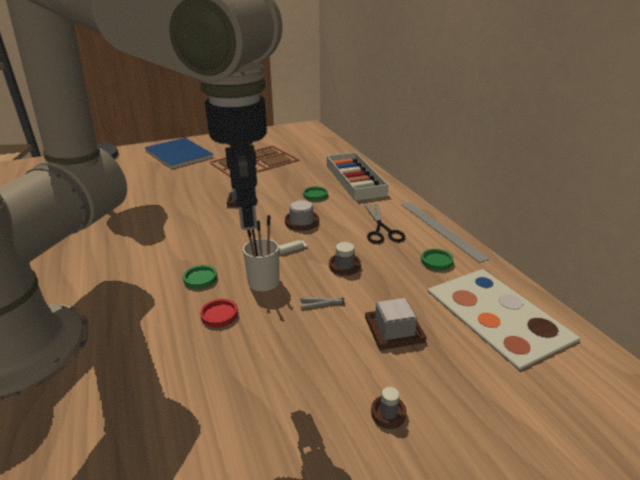

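Both pictures show all five pots upright in their own trays: round tin (212,245), jar (312,234), square tin (410,231), bottle (130,302) and small pot (486,273). In the final side view the arm hides the bottle, but an earlier side view from just after its release agrees.

```bash
python3 -c "
from station import robot
print(robot.job_done())"
```

```text
the job is handed in; nothing more can be done
None
```

I stood all five pots upright in their own trays and handed the job in at about 35 s on the robot's clock; the final camera check put each within about 3 mm of its tray's centre, but the hand-in returned no verdict.

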